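# Measure a candlestick's socket with the depth gauge

## Task

Measure how deep the candle socket is in the candlestick that stands on the round bat: take the depth gauge from its wooden block and lower the rod straight down into the socket until you clearly feel it bottom, with the rim pushing the sliding collar up the rod to the reading. Then stand the gauge fully back in its block with the collar still showing that depth. The clay is soft: do not press hard, do not shift the candlesticks, leave the two on the ware board and everything else alone.

Things in the scene. Friction and masses are not known exactly. Their poses are not given: they have to be found in the camera images.
- gauge: Depth gauge, loose, 0.2 kg, 150 mm long, upright in its block at the start: square wooden head 24 x 24 mm from z = 110 to 150 mm, to grip by opposite sides; below it a ferrule and a steel rod, 14 mm diameter, down to the tip at z = 0. The rod is sprung: above 4 N it gives into the head by 1 mm per 4 N, up to 10 mm. Origin: the tip, rod not pressed in; z up the rod; x, y square to the head's sides.
- collar (a joint): Aluminium collar on the gauge's rod, 44 mm across, 8 mm thick; slides with about 3 N friction and stays where left. At 0 its underside is 30 mm above the rod's tip; grows (m) as it is pushed up, to 0.062. Starts at 0 to 0.012. Too wide for the candle socket: the rim pushes it up as the rod goes down. With the rod bottomed and the collar on the rim, 30 mm + value is the socket's depth.
- tip (a point): Centre of the lower end of the gauge's rod.
- block: Wooden block 90 x 90 mm, 45 mm tall, fixed to the bench, with one round blind socket of 17 mm diameter and 22 mm deep straight down in the middle of its top, in which the gauge's rod stands. Origin: centre of its underside.
- socket (a point): Centre of the mouth of the block's socket, level with the block's top, 45 mm above the bench; z up.
- bat: Round plywood bat, 220 mm across and 20 mm thick, fixed to the bench; one candlestick stands on it, not always in its middle. Origin: centre of its underside.
- stick_0: Soft clay candlestick, loose, 0.6 to 0.9 kg, 100 mm tall: foot 100 mm across, column 48 mm (rings 53 mm), flat rim; from the rim a round blind socket, 22 mm diameter, runs down its axis. Socket depth unknown, 45 to 75 mm, different in each of the three look-alikes. Origin: centre of the underside. One of the three stands on the bat, the others on the ware board; which is which varies.
- stick_1: Soft clay candlestick, loose, 0.6 to 0.9 kg, 100 mm tall: foot 100 mm across, column 48 mm (rings 53 mm), flat rim; from the rim a round blind socket, 22 mm diameter, runs down its axis. Socket depth unknown, 45 to 75 mm, different in each of the three look-alikes. Origin: centre of the underside. One of the three stands on the bat, the others on the ware board; which is which varies.
- stick_2: Soft clay candlestick, loose, 0.6 to 0.9 kg, 100 mm tall: foot 100 mm across, column 48 mm (rings 53 mm), flat rim; from the rim a round blind socket, 22 mm diameter, runs down its axis. Socket depth unknown, 45 to 75 mm, different in each of the three look-alikes. Origin: centre of the underside. One of the three stands on the bat, the others on the ware board; which is which varies.
- ware_board: Long plank, 300 x 140 mm and 20 mm thick, fixed to the bench, carrying the other two candlesticks. Origin: centre of its underside.
- bowl: White ceramic bowl, 120 mm across and 55 mm tall, loose, to be left alone. Origin: centre of its underside.
- brush: Brush lying on the bench, loose, to be left alone.
- jar: White lidded jar, 64 mm across and 85 mm tall, loose, to be left alone. Origin: centre of its underside.
- collar_face (a point): Centre of the collar's flat underside, on the rod's axis; it comes to rest on the candlestick's rim, 100 mm above the candlestick's origin.
Not all that is in view belongs to the job. What is shaped like the gauge but blue is not meant.

How it is judged:
By the outcome, as a careful person would: the job done as asked, in the order asked, and still so for the second after the job is handed in, with the robot touching nothing.
It also fails if it takes over 58 s, if anything falls off the work surface, if the arm or the gripper's body presses on something with over 40 N, if the wrist force passes 120 N, or if a joint passes its speed limit or range.

## Robot

A 6-joint arm with a two-finger parallel gripper is mounted at the origin on the work surface. World frame = base frame: x ahead of the robot, y to its left, z up, the work surface at z = 0. Lengths are in mm, angles in degrees, forces in N, time in s.
With the tool pointing down it reaches from about 350 to 850 mm from the base axis. Payload 8.1 kg.
Tool frame: the origin (TCP) lies at the very end of the fingers, on their centre line; the grasp point (between the pads) lies 19 mm behind it (grip_depth is the z of the grasp point in the tool frame, in mm); z points along the fingers, y is the line along which they close (so a half turn about z gives the same grasp; the last joint's range is limited). The gripper opens to 85 mm and grips with 20 to 120 N. Pads are 22 mm wide; open, the fingers measure 114 mm over their backs; the gripper's body (76 mm by 85 mm) begins 54 mm behind the grasp point. The pads swing forward as they close: fully open they stand 13 mm farther back than shut.
Start: joints at [61.971, 7.471, 85.268, -0, 87.261, -4.893], TCP at [235.729, 551.758, 205.292] pointing down, gripper open.
Joint ranges: [-169.43, 169.43], [-51.17, 129.36], [1.28, 143.12], [-76.62, 256.62], [0, 156.53], [-152.29, 152.29]. Speed limits (degrees/s): [136.94, 136.94, 159.86, 180, 180, 180].

## Interface

Orientations are given as a 3x3 rotation matrix whose columns are the frame's x, y, z axes.
In Python, from cell import get_state, read_camera, job_done, grip_depth gives the robot as it stands.
- The arm moves only by the tool servo_tool, never from a script. Its argument "motion" is a list of rows, each a list of 5 numbers: the shift along the tool's x, y, z in m, then the turn about the tool's z in degrees, then the opening, from -1 (shut) to 1 (fully open). In form: [[tx, ty, tz, yaw, claw], ...]. A call has 1 to 20 rows; each row shifts and turns the commanded pose from where the row before left it, along the tool's axes as they then stand; what a row does not reach is not made up. A row lasts 1/8 s, in which the tool goes at most 62.5 mm and 10.7 degrees, less where a joint would pass 70% of its speed; a pose out of reach is approached as far as the arm can. A call is refused whole if a number of a shift passes 0.0625 or a number of a turn 10.7, either way. A call with a gripper value outside its range is refused whole. The fingers move at their own pace and stop on an object; the grip force is fixed at half the most. Time passes only in rows, so rows that do not move let the fingers close. It gives the time, the measured TCP pose, the force, the opening and the grip force at its end, in the units of the state.
- get_state(): the state, without advancing time (a new reading comes with each control period).
- read_camera(name): name is "scene" or "top" or "wrist"; returns a dict with "image" (384x512x3 uint8, red, green, blue), "fx", "fy", "cx", "cy" (pixels), "rvec" (rotation vector, rad) and "tvec" (3), from world to camera coordinates, as OpenCV has them. Camera axes: x right, y down, z forward; pixel columns grow to the right and rows downward; lengths in mm; the calibration is good to about 2 mm. A picture is of the moment at which its call begins. There is no depth.
- job_done(): hands the job in; it is judged then, once.
The state is a dict: "time": time; "joint_pos": joint angles; "qvel": joint speeds; "joint_torque": joint torques, N m; "tool_pos": TCP position; "tcp_rot": TCP orientation; "wrist_force": force on the tool from outside, world axes, zero at the start; "ft_torque": the same for the moment, N m; "opening": finger opening in mm; "gripper_force": force on a finger pad.
Only numpy, scipy, OpenCV 4.12 (cv2) and the standard library are available. Lean on these libraries where they do the work, as an engineer would, in place of code of your own. Each camera call takes 0.05 s, during which the arm holds its last target. There are 200 camera calls.

## Working session

There is one attempt and no reset: what is moved stays moved. The work goes in short steps, Python scripts to look and compute and a tool call to move; the robot and the scene stay as the last step left them, time stands still between calls to the robot, and variables do not carry over. Pictures are saved under pics/ and viewed, at most 10 in all, crops included, and the job is handed in when it is done.

Besides the shell and the picture viewer there is one more tool, called by a JSON object that holds its "name" and its "arguments". servo_tool: Moves the arm, as the interface text tells. Its arguments: {"type":"object","properties":{"motion":{"type":"array","items":{"type":"array","items":{"type":"number"}}}},"required":["motion"]}

```bash
mkdir -p pics
python3 - <<'E'
from cell import *
import cv2,numpy as np
s=get_state();print({k:np.round(v,3).tolist() for k,v in s.items()},grip_depth)
a=[]
for n in("scene","top"):
    c=read_camera(n);cv2.imwrite(f"pics/{n}0.png",c["image"][...,::-1]);print(n,c["fx"],c["cx"],c["cy"],c["rvec"],c["tvec"])
E
```

```text
{'time': 0.0, 'joint_pos': [61.971, 7.516, 85.331, 0.002, 87.262, -4.891], 'qvel': [0.057, 0.026, -0.107, 0.047, -0.072, 0.061], 'joint_torque': [-0.001, -56.938, -50.056, -0.0, 0.014, -0.0], 'tool_pos': [235.43, 551.217, 204.225], 'tcp_rot': [[-0.92, 0.393, -0.001], [0.393, 0.92, -0.002], [0.0, -0.002, -1.0]], 'wrist_force': [0.085, -0.319, 0.017], 'ft_torque': [-0.024, 0.059, -0.01], 'gripper_force': 0.0, 'opening': 85.149} -18.700000000000003
scene 468.37245935127055 252.9086047719799 183.83710928641452 [ 2.20480863  1.09576829 -0.41338064] [-357.8102217  -322.22032271 1670.12366614]
top 418.5736394710519 257.14196249412964 191.93044669012116 [ 2.19568203 -2.17767767  0.07291145] [ -33.60697857  604.37165852 1194.22310661]
```

View pics/scene0.png

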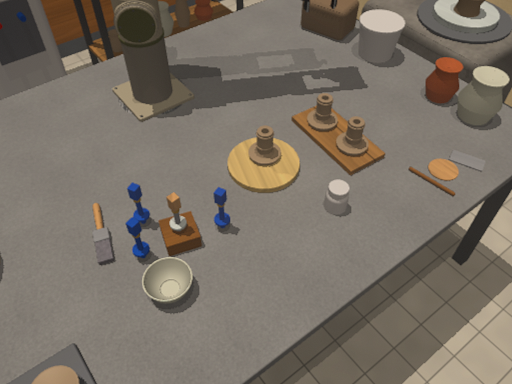

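View pics/top0.png

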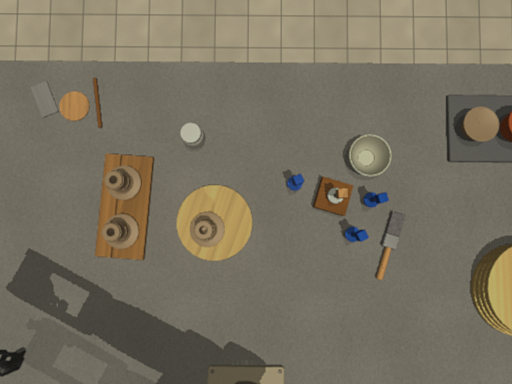

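Candidates for the gauge: the wooden head in the block at scene (175,200), top (341,191), against blue look-alikes at scene (135,190), (133,225), (220,195). By the description I choose the wooden one. The stick to measure is at scene (265,140), top (207,229), and the two on the board are left alone. Next come close crops and the first measurements.

```bash
cat > h.py <<'E'
from cell import *
import cv2,numpy as np
def ray(c,px):
    R=cv2.Rodrigues(np.array(c["rvec"],float))[0];t=np.array(c["tvec"],float).ravel()
    d=R.T@np.array([(px[0]-c["cx"])/c["fx"],(px[1]-c["cy"])/c["fy"],1]);return -R.T@t,d
def onz(c,px,z):
    o,d=ray(c,px);return (o+d*(z-o[2])/d[2])
def proj(c,P):
    R=cv2.Rodrigues(np.array(c["rvec"],float))[0];p=R@np.array(P,float)+np.array(c["tvec"],float).ravel()
    return np.array([c["fx"]*p[0]/p[2]+c["cx"],c["fy"]*p[1]/p[2]+c["cy"]])
def tri(c1,p1,c2,p2):
    (o1,d1),(o2,d2)=ray(c1,p1),ray(c2,p2)
    s=np.linalg.lstsq(np.c_[d1,-d2],o2-o1,rcond=None)[0];a,b=o1+s[0]*d1,o2+s[1]*d2
    return (a+b)/2,np.linalg.norm(a-b)
E
python3 - <<'E'
from h import *
t=read_camera("top");s=read_camera("scene")
I=t["image"];J=s["image"]
def cr(I,x,y,w,h,W,H):return cv2.resize(I[y:y+h,x:x+w],(W,H),interpolation=cv2.INTER_CUBIC)
A=np.hstack([cr(I,300,160,80,60,400,300),cr(I,170,190,80,60,400,300)])
B=np.hstack([cr(J,130,180,80,60,400,300),cr(J,225,115,80,60,400,300)])
cv2.imwrite("pics/crop1.png",np.vstack([A,B])[...,::-1])
print("top cam pos",ray(t,(0,0))[0],"scene",ray(s,(0,0))[0])
for n,p,z in(("head",(341,191),150),("block",(334,196),45),("rim",(207,229),120),("bat",(214,222),20)):print(n,onz(t,p,z).round(1))
hsv=cv2.cvtColor(I,cv2.COLOR_RGB2HSV)
m=cv2.inRange(hsv,(105,150,60),(130,255,255))
n,_,st,ce=cv2.connectedComponentsWithStats(m)
for i in range(1,n):
    if st[i,4]>20:print("blue",st[i],ce[i].round(1),onz(t,ce[i],75).round())
E
```

```text
top cam pos [ 522.74609669  -29.94754765 1232.2349702 ] scene [1288.87957712 -529.08128911 1039.24471446]
head [ 600.1 -246.1  150. ]
block [ 593.2 -247.1   45. ]
rim [498.4 103.2 120. ]
bat [516.6  95.3  20. ]
blue [288 175  16  15 164] [295.3 182.2] [ 629. -134.   75.]
blue [364 193  24  14 204] [374.5 198.7] [ 585. -354.   75.]
blue [345 227  23  14 210] [355.3 234.1] [ 487. -300.   75.]
```

View pics/crop1.png

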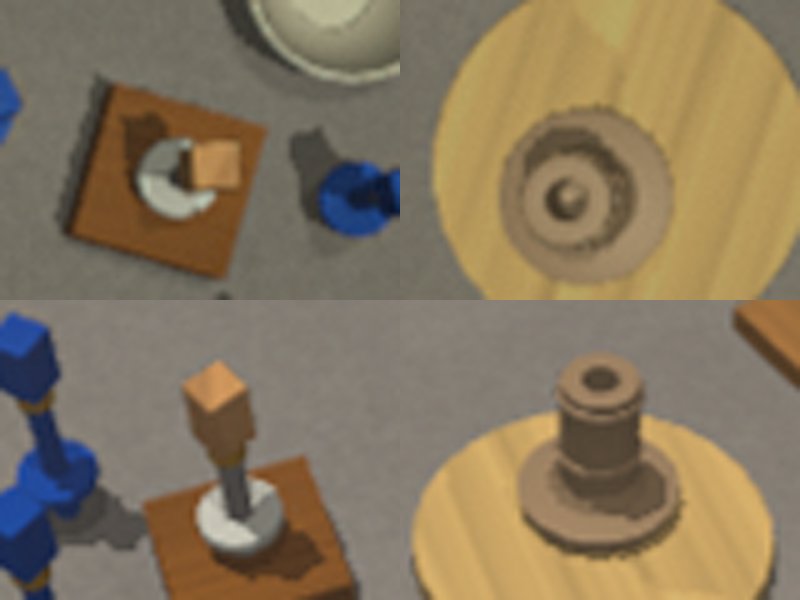

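The crops confirm it. The wooden head's top face is centred at top px ≈(342.8,192.2) and scene px ≈(173,197), and the grey collar is below it. The bat stick's socket is at top px ≈(203.2,229.2) and scene px ≈(264.6,130.2).

Run:
```python
from h import *
t=read_camera("top");s=read_camera("scene")
f=lambda x,y:(300+x/5-.4,160+y/5-.4)
g=lambda x,y:(130+x/5-.4,180+(y-300)/5-.4)
print("head",tri(t,f(217,164),s,g(217,386)),onz(t,f(217,164),173),onz(s,g(217,386),173))
for p in((193,143),(240,140),(240,187),(195,188)):print(onz(t,f(*p),173).round(1))
print("block",[onz(t,f(*p),45).round(1) for p in((112,84),(266,127),(226,277),(70,234))])
print("rim",tri(t,(203.2,229.2),s,(264.6,130.2)),onz(t,(203.2,229.2),120),onz(s,(264.6,130.2),120))
R=np.array(get_state()["tcp_rot"]);print("shift tool",R.T@(np.array([597,-247,320])-get_state()["tool_pos"]))
```

```text
head (array([ 595.55277442, -245.7633033 ,  171.94821047]), np.float64(2.238264265060392)) [ 594.91155831 -246.52434381  173.        ] [ 597.09545523 -245.2136393   173.        ]
[ 605.5 -234.4  173. ]
[ 607.2 -258.3  173. ]
[ 583.3 -258.1  173. ]
[ 582.6 -235.3  173. ]
block [array([ 648.8, -213.1,   45. ]), array([ 625. , -300.7,   45. ]), array([ 539.5, -277.4,   45. ]), array([ 563.2, -189.1,   45. ])]
rim (array([498.08785435, 113.45250601, 121.14096991]), np.float64(0.8293511318024623)) [497.83067855 113.25323542 120.        ] [497.30449024 114.61976955 120.        ]
shift tool [-646.05923979 -592.4606201  -114.72275314]
```

{"name": "servo_tool", "arguments": {"motion": [[-0.0323,-0.0296,-0.012,0,1],[-0.0323,-0.0296,-0.012,0,1],[-0.0323,-0.0296,-0.012,0,1],[-0.0323,-0.0296,-0.012,0,1],[-0.0323,-0.0296,-0.012,0,1],[-0.0323,-0.0296,-0.012,0,1],[-0.0323,-0.0296,-0.012,0,1],[-0.0323,-0.0296,-0.012,0,1],[-0.0323,-0.0296,-0.012,0,1],[-0.0323,-0.0296,-0.007,0,1],[-0.0323,-0.0296,0,0,1],[-0.0323,-0.0296,0,0,1],[-0.0323,-0.0296,0,0,1],[-0.0323,-0.0296,0,0,1],[-0.0323,-0.0296,0,0,1],[-0.0323,-0.0296,0,0,1],[-0.0323,-0.0296,0,0,1],[-0.0323,-0.0296,0,0,1],[-0.0323,-0.0296,0,0,1],[-0.0323,-0.0296,0,0,1]]}}

```text
time: 2.8
tool_pos: [597.6, -247.8, 320.2]
tcp_rot: [[-0.92, 0.393, 0.0], [0.393, 0.92, 0.0], [-0.0, 0.0, -1.0]]
wrist_force: [1.0, -0.1, 0.7]
opening: 85.4
gripper_force: 0.0
```

{"name": "servo_tool", "arguments": {"motion": [[0,0,0,-7.7,1],[0,0,0,-7.7,1],[0,0,0,-7.7,1],[0,0,0,0,1],[0,0,0,0,1]]}}

```text
time: 3.42
tool_pos: [597.2, -246.4, 320.3]
tcp_rot: [[-1.0, 0.003, -0.0], [0.003, 1.0, 0.0], [0.0, 0.0, -1.0]]
wrist_force: [0.6, 0.9, 0.2]
opening: 85.6
gripper_force: 0.0
```

Run:
```python
from h import *
s=get_state();print(s["time"],s["tool_pos"],np.round(s["tcp_rot"],3).tolist(),np.round(s["joint_pos"],1))
w=read_camera("wrist");cv2.imwrite("pics/w1.png",w["image"][...,::-1])
print(ray(w,(0,0))[0],proj(w,(595.5,-246,173)),proj(w,(594,-245,45)))
```

```text
3.425 [ 597.16673562 -246.37330984  320.25082928] [[-1.0, 0.003, -0.0], [0.003, 1.0, 0.0], [0.0, 0.0, -1.0]] [ -27.    13.8   66.3   -0.    99.9 -116.8]
[ 523.42504311 -245.77178493  489.87919425] [256.18075806 169.04271319] [256.85153119 148.20046273]
```

View pics/w1.png

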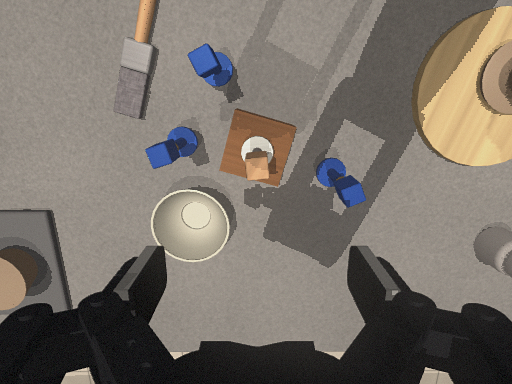

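The wrist view shows the wooden head at about (257,165) in the block, with the blue decoys well clear of it. I'll descend and refine.

{"name": "servo_tool", "arguments": {"motion": [[0.0015,0,0.04,0,1],[0,0,0.04,0,1],[0,0,0.03,0,1],[0,0,0,0,1],[0,0,0,0,1]]}}

```text
time: 4.1
tool_pos: [596.3, -246.7, 212.1]
tcp_rot: [[-1.0, 0.001, 0.002], [0.001, 1.0, -0.001], [-0.002, -0.001, -1.0]]
wrist_force: [0.4, 0.4, 0.3]
opening: 85.6
gripper_force: 0.0
```

Run:
```python
from h import *
s=get_state();print(s["tool_pos"])
w=read_camera("wrist");I=w["image"];cv2.imwrite("pics/w2.png",I[...,::-1])
p=proj(w,(595.5,-246,173));print(p,I[int(p[1]),int(p[0])],proj(w,(594,-245,45)))
hsv=cv2.cvtColor(I,cv2.COLOR_RGB2HSV);ref=hsv[int(p[1]),int(p[0])].astype(int);print(ref)
m=cv2.inRange(hsv,(5,80,190),(25,255,255))
n,l,st,ce=cv2.connectedComponentsWithStats(m)
for i in range(1,n):
    if st[i,4]>100:
        c=max(cv2.findContours((l==i).astype(np.uint8),0,1)[0],key=cv2.contourArea);r=cv2.minAreaRect(c)
        b=cv2.boxPoints(r);print(st[i],np.round(r[0],1),np.round(r[1],1),r[2],onz(w,r[0],173).round(1),[onz(w,q,173)[:2].round(1).tolist() for q in b])
cv2.imwrite("pics/w2c.png",cv2.resize(I[int(p[1])-75:int(p[1])+75,int(p[0])-100:int(p[0])+100],(800,600))[...,::-1])
```

```text
[ 596.28714036 -246.74248164  212.06683507]
[256.73119739 203.97763667] [205 154 115] [257.51568327 164.22845968]
[ 13 112 205]
[ 96   0  15  25 273] [102.9  11.7] [11.8 25. ] 7.594643592834473 [ 473.9 -337.5  173. ] [[480.1, -342.9], [467.0, -339.0], [467.8, -332.2], [481.0, -336.0]]
[ 467   54   45  127 3734] [489. 117.] [126.  44.] 90.0 [535.5 -93.9 173. ] [[497.5, -115.8], [497.5, -88.6], [578.2, -69.3], [578.1, -99.9]]
[243 187  31  33 639] [257.5 203. ] [30.9 30.6] 86.8201675415039 [ 594.8 -245.5  173. ] [[583.9, -256.7], [582.8, -235.4], [605.9, -233.9], [607.2, -255.9]]
```

View pics/w2c.png

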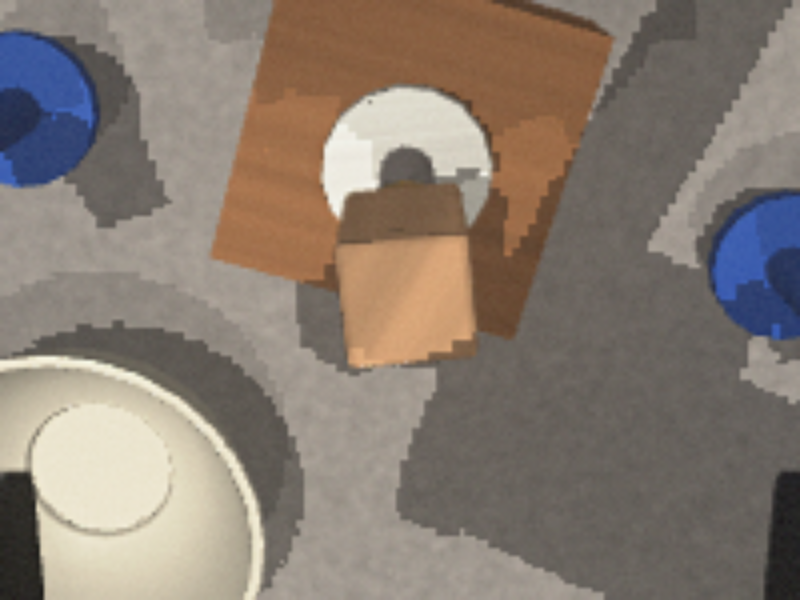

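The collar is visible below the head, and the head is turned about 3° with its centre at (595,-246). I'll align, descend and grip.

{"name": "servo_tool", "arguments": {"motion": [[0.0012,0.001,0.02,-3,1],[0,0,0.03,0,1],[0,0,0.025,0,1],[0,0,0,0,1],[0,0,0,0,1],[0,0,0,0,0],[0,0,0,0,-0.3],[0,0,0,0,-1],[0,0,0,0,-1],[0,0,0,0,-1],[0,0,0,0,-1],[0,0,0,0,-1]]}}

```text
time: 5.65
tool_pos: [594.7, -245.5, 135.6]
tcp_rot: [[-0.999, -0.052, 0.001], [-0.052, 0.999, -0.0], [-0.001, -0.0, -1.0]]
wrist_force: [0.3, -0.5, 3.8]
opening: 22.2
gripper_force: 62.7
```

Run:
```python
from h import *
s=get_state();print({k:np.round(s[k],2).tolist() for k in("time","tool_pos","tcp_rot","opening","gripper_force","wrist_force","ft_torque")})
```

```text
{'time': 5.65, 'tool_pos': [594.69, -245.55, 135.64], 'tcp_rot': [[-1.0, -0.05, 0.0], [-0.05, 1.0, -0.0], [-0.0, -0.0, -1.0]], 'opening': 22.25, 'gripper_force': 62.71, 'wrist_force': [0.3, -0.46, 3.76], 'ft_torque': [0.0, 0.06, -0.03]}
```

{"name": "servo_tool", "arguments": {"motion": [[0,0,-0.005,0,-1],[0,0,-0.015,0,-1],[0,0,-0.02,0,-1],[0,0,-0.03,0,-1],[0,0,-0.03,0,-1],[0,0,-0.03,0,-1],[0,0,-0.03,0,-1],[0,0,0,0,-1],[0,0,0,0,-1]]}}

```text
time: 6.78
tool_pos: [594.2, -245.3, 294.6]
tcp_rot: [[-0.999, -0.052, -0.001], [-0.052, 0.999, 0.0], [0.001, 0.0, -1.0]]
wrist_force: [-0.0, 0.0, -1.9]
opening: 22.2
gripper_force: 62.0
```

Run:
```python
from h import *
s=get_state();R=np.array(s["tcp_rot"]);p=np.array(s["tool_pos"]);print(s["time"],p,s["opening"],s["wrist_force"])
print("to stick, tool axes, xy:",R.T@(np.array([497.8,113.7,p[2]])-p))
c=read_camera("scene");I=c["image"];tip=p+R@[0,0,112.6];q=proj(c,tip).astype(int);print(q,proj(c,p),tip)
cv2.imwrite("pics/s2.png",cv2.resize(I[q[1]-85:q[1]+20,q[0]-70:q[0]+70],(800,600),interpolation=cv2.INTER_CUBIC)[...,::-1])
```

```text
6.775 [ 594.24659329 -245.32477572  294.56738547] 22.195678960102647 [-0.02372453  0.03178503 -1.93936141]
to stick, tool axes, xy: [7.77651214e+01 3.63528936e+02 1.83016924e-01]
[171 193] [165.32279035 160.87388299] [ 594.17147553 -245.28755586  181.96741668]
```

View pics/s2.png

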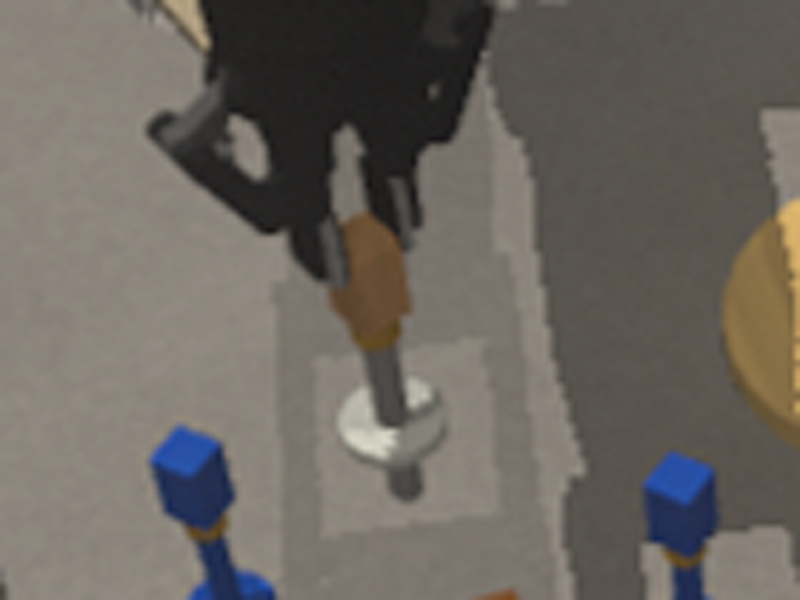

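The gauge is held upright and the tip sits where predicted. I'll move most of the way and measure the stick's rim from the wrist camera.

{"name": "servo_tool", "arguments": {"motion": [[0.0122,0.041,0,0,-1],[0.0122,0.041,0,0,-1],[0.0122,0.041,0,0,-1],[0.0122,0.041,0,0,-1],[0.0122,0.041,0,0,-1],[0.0122,0.041,0,0,-1],[0,0,0,0,-1],[0,0,0,0,-1]]}}

```text
time: 7.82
tool_pos: [508.2, -3.7, 294.1]
tcp_rot: [[-0.999, -0.052, -0.002], [-0.052, 0.999, -0.0], [0.002, -0.0, -1.0]]
wrist_force: [-0.0, -0.3, -2.4]
opening: 22.3
gripper_force: 62.0
```

Run:
```python
from h import *
s=get_state();R=np.array(s["tcp_rot"]);p=np.array(s["tool_pos"]);print(s["time"],p)
c=read_camera("wrist");I=c["image"];q=proj(c,(497.3,113.8,120)).astype(int);print(q)
x0,y0=max(q[0]-60,0),max(q[1]-45,0)
cv2.imwrite("pics/w3.png",cv2.resize(I[y0:y0+90,x0:x0+120],(800,600),interpolation=cv2.INTER_CUBIC)[...,::-1]);print(x0,y0,I[y0:y0+90,x0:x0+120].shape)
```

```text
7.825 [508.23763687  -3.69725546 294.13841538]
[360 161]
300 116 (90, 120, 3)
```

View pics/w3.png

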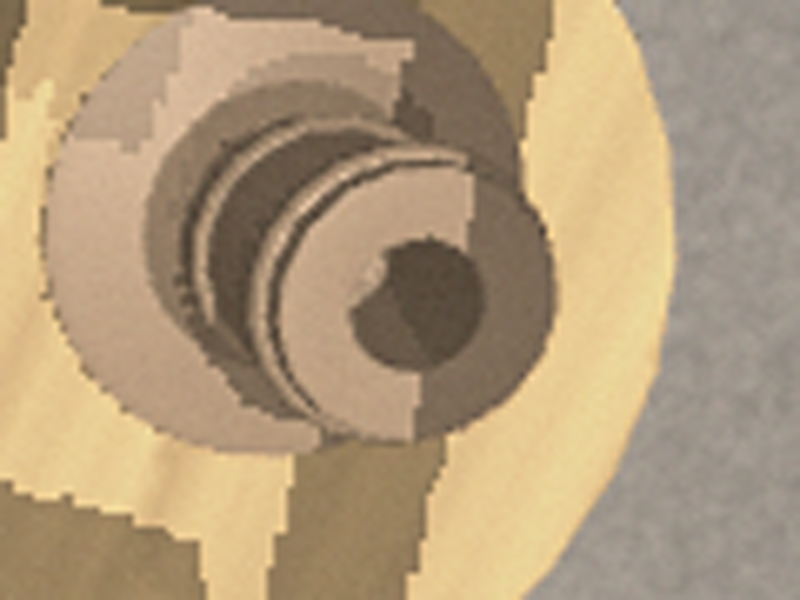

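The rim is clear in the crop: the hole centre at crop (417,304) is wrist px ≈(362.1,161.2).

Run:
```python
from h import *
s=get_state();R=np.array(s["tcp_rot"]);p=np.array(s["tool_pos"])
c=read_camera("wrist");h=onz(c,(362.1,161.2),120);print(h,p)
```

```text
[497.64910769 114.93023745 120.        ] [508.43702629  -4.13642465 294.30477819]
```

{"name": "servo_tool", "arguments": {"motion": [[0.0015,0.0396,0,0,-1],[0.0015,0.0396,0,0,-1],[0.0016,0.0397,0,0,-1],[0,0,0,0,-1],[0,0,0.025,0,-1],[0,0,0.025,0,-1],[0,0,0,0,-1],[0,0,0,0,-1],[0,0,0,0,-1]]}}

```text
time: 9.05
tool_pos: [498.8, 114.6, 246.8]
tcp_rot: [[-0.999, -0.051, 0.002], [-0.051, 0.999, 0.0], [-0.002, 0.0, -1.0]]
wrist_force: [0.8, 0.4, -1.6]
opening: 22.4
gripper_force: 61.9
```

Run:
```python
from h import *
s=get_state();R=np.array(s["tcp_rot"]);p=np.array(s["tool_pos"]);print(s["time"],p,R.round(4).tolist(),s["wrist_force"])
def cr(n,w,h):
    c=read_camera(n);I=c["image"];tip=p+R@[0,0,112.6];q=proj(c,tip);r=proj(c,(497.5,114.4,120));x,y=int(q[0])-w//2,int(q[1])-h//2
    print(n,x,y,q,r);return cv2.resize(I[y:y+h,x:x+w],(400,600),interpolation=cv2.INTER_CUBIC)
cv2.imwrite("pics/s4.png",np.hstack([cr("scene",60,90),cr("wrist",100,150)])[...,::-1])
```

```text
9.05 [498.77418049 114.60573245 246.81238096] [[-0.9987, -0.0511, 0.0022], [-0.0511, 0.9987, 0.0002], [-0.0022, 0.0001, -1.0]] [ 0.84258642  0.36903619 -1.55029212]
scene 235 81 [265.06581836 126.83837359] [264.58205057 130.26678193]
wrist 205 104 [255.67218426 179.05043749] [255.53463513 173.83647219]
```

View pics/s4.png

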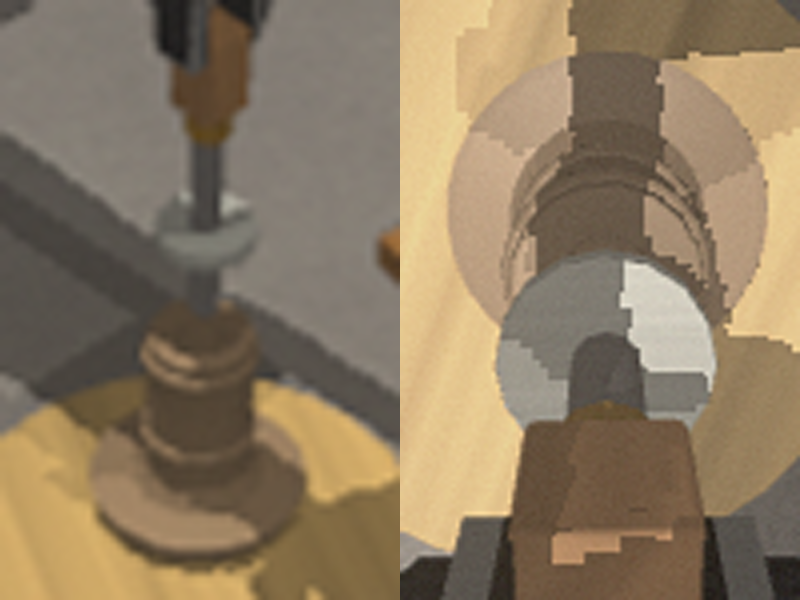

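The tip is centred over the column in both views, so I'll lower carefully.

{"name": "servo_tool", "arguments": {"motion": [[0.0005,0,0.004,0,-1],[0,0,0.004,0,-1],[0,0,0.004,0,-1],[0,0,0.004,0,-1],[0,0,0.004,0,-1],[0,0,0.004,0,-1],[0,0,0,0,-1],[0,0,0,0,-1],[0,0,0,0,-1]]}}

```text
time: 10.28
tool_pos: [497.5, 114.9, 221.5]
tcp_rot: [[-0.999, -0.052, 0.0], [-0.052, 0.999, 0.0], [-0.0, 0.0, -1.0]]
wrist_force: [-0.0, 0.4, -2.2]
opening: 22.1
gripper_force: 61.9
```

{"name": "servo_tool", "arguments": {"motion": [[0,0,0.004,0,-1],[0,0,0.004,0,-1],[0,0,0.004,0,-1],[0,0,0.004,0,-1],[0,0,0.003,0,-1],[0,0,0.003,0,-1],[0,0,0.003,0,-1],[0,0,0.002,0,-1],[0,0,0.002,0,-1],[0,0,0,0,-1],[0,0,0,0,-1]]}}

```text
time: 11.65
tool_pos: [497.4, 114.9, 192.4]
tcp_rot: [[-0.999, -0.052, 0.0], [-0.052, 0.999, 0.0], [-0.0, 0.0, -1.0]]
wrist_force: [0.4, 0.5, -2.1]
opening: 22.5
gripper_force: 62.0
```

{"name": "servo_tool", "arguments": {"motion": [[0,0,0.002,0,-1],[0,0,0.0015,0,-1],[0,0,0,0,-1],[0,0,0,0,-1]]}}

```text
time: 12.15
tool_pos: [497.5, 114.9, 188.8]
tcp_rot: [[-0.999, -0.052, 0.0], [-0.052, 0.999, 0.0], [-0.0, 0.0, -1.0]]
wrist_force: [0.7, -0.1, 0.6]
opening: 22.4
gripper_force: 62.3
```

The collar is now on the rim (about +2.7 N).

{"name": "servo_tool", "arguments": {"motion": [[0,0,0.0012,0,-1],[0,0,0.0013,0,-1],[0,0,0,0,-1],[0,0,0,0,-1]]}}

```text
time: 12.65
tool_pos: [497.4, 114.9, 186.1]
tcp_rot: [[-0.999, -0.052, -0.0], [-0.052, 0.999, -0.0], [0.0, -0.0, -1.0]]
wrist_force: [1.3, -0.9, -0.1]
opening: 22.1
gripper_force: 62.2
```

{"name": "servo_tool", "arguments": {"motion": [[0,0,0.0012,0,-1],[0,0,0.0013,0,-1],[0,0,0,0,-1]]}}

```text
time: 13.02
tool_pos: [497.4, 114.9, 183.6]
tcp_rot: [[-0.999, -0.052, -0.0], [-0.052, 0.999, -0.0], [0.0, -0.0, -1.0]]
wrist_force: [0.4, 0.4, -0.5]
opening: 21.9
gripper_force: 62.2
```

{"name": "servo_tool", "arguments": {"motion": [[0,0,0.0012,0,-1],[0,0,0.0013,0,-1],[0,0,0,0,-1]]}}

```text
time: 13.4
tool_pos: [497.8, 115.0, 182.1]
tcp_rot: [[-0.999, -0.052, 0.001], [-0.052, 0.999, 0.0], [-0.001, 0.0, -1.0]]
wrist_force: [-0.5, -0.7, 6.2]
opening: 22.1
gripper_force: 62.9
```

{"name": "servo_tool", "arguments": {"motion": [[0,0,0,0,-1],[0,0,0,0,-1]]}}

```text
time: 13.65
tool_pos: [497.8, 114.9, 182.2]
tcp_rot: [[-0.999, -0.052, 0.001], [-0.052, 0.999, 0.0], [-0.001, -0.0, -1.0]]
wrist_force: [-0.4, -1.8, 7.3]
opening: 21.7
gripper_force: 62.9
```

{"name": "servo_tool", "arguments": {"motion": [[0,0,0.0006,0,-1],[0,0,0,0,-1],[0,0,0,0,-1]]}}

```text
time: 14.02
tool_pos: [497.9, 115.0, 181.8]
tcp_rot: [[-0.999, -0.052, 0.002], [-0.052, 0.999, 0.0], [-0.002, 0.0, -1.0]]
wrist_force: [-1.5, -0.2, 6.7]
opening: 22.0
gripper_force: 63.1
```

The bottom is felt: total reaction is about 9 N, roughly 6 N of it on the tip. Now I'll lift straight out.

{"name": "servo_tool", "arguments": {"motion": [[0,0,-0.002,0,-1],[0,0,-0.004,0,-1],[0,0,-0.006,0,-1],[0,0,-0.008,0,-1],[0,0,-0.01,0,-1],[0,0,-0.01,0,-1],[0,0,-0.01,0,-1],[0,0,-0.015,0,-1],[0,0,-0.02,0,-1],[0,0,-0.03,0,-1],[0,0,0,0,-1],[0,0,0,0,-1]]}}

```text
time: 15.52
tool_pos: [497.3, 114.9, 295.1]
tcp_rot: [[-0.999, -0.052, -0.0], [-0.052, 0.999, -0.0], [0.0, -0.0, -1.0]]
wrist_force: [-0.2, 0.3, -2.3]
opening: 22.2
gripper_force: 62.0
```

Run:
```python
from h import *
s=get_state();R=np.array(s["tcp_rot"]);p=np.array(s["tool_pos"]);print(s["time"],p,s["wrist_force"])
print("to block:",R.T@(np.array([594.4,-245.4,p[2]])-p))
c=read_camera("scene");I=c["image"];t=p+R@[0,0,112.6];q=proj(c,t).astype(int);print(q)
a=cv2.resize(I[q[1]-70:q[1]+50,q[0]-40:q[0]+40],(400,600),interpolation=cv2.INTER_CUBIC)
c=read_camera("top");print("rim now? ",proj(c,(497.5,114.4,120)));cv2.imwrite("pics/s5.png",a[...,::-1])
```

```text
15.525 [497.29583194 114.92286568 295.13148587] [-0.19671246  0.33774138 -2.32387051]
to block: [-7.83301620e+01 -3.64864594e+02 -2.16773897e-02]
[265 113]
rim now?  [202.76480378 229.32177283]
```

View pics/s5.png

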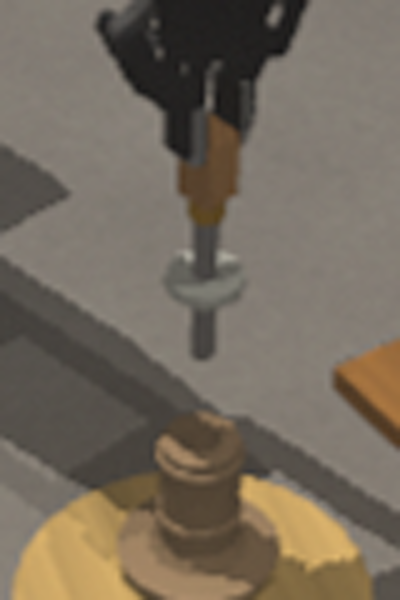

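The stick is unmoved and the collar now sits clearly higher, with about 50 mm of rod below it. Returning to the block.

{"name": "servo_tool", "arguments": {"motion": [[-0.0087,-0.0405,0,0,-1],[-0.0087,-0.0405,0,0,-1],[-0.0087,-0.0405,0,0,-1],[-0.0087,-0.0405,0,0,-1],[-0.0087,-0.0405,0,0,-1],[-0.0087,-0.0405,0,0,-1],[-0.0087,-0.0405,0,0,-1],[-0.0087,-0.0405,0,0,-1],[-0.0087,-0.0409,0,0,-1],[0,0,0.03,0,-1],[0,0,0.03,0,-1],[0,0,0.03,0,-1],[0,0,0.02,0,-1],[0,0,0.01,0,-1],[0,0,0,0,-1],[0,0,0,0,-1],[0,0,0,0,-1],[0,0,0,0,-1]]}}

```text
time: 17.88
tool_pos: [594.9, -245.6, 176.6]
tcp_rot: [[-0.999, -0.052, 0.001], [-0.052, 0.999, -0.001], [-0.001, -0.001, -1.0]]
wrist_force: [0.1, 0.4, -2.0]
opening: 22.0
gripper_force: 61.9
```

{"name": "servo_tool", "arguments": {"motion": [[0,0,0.005,0,-1],[0,0,0.005,0,-1],[0,0,0.003,0,-1],[0,0,0.003,0,-1],[0,0,0.002,0,-1],[0,0,0.002,0,-1],[0,0,0,0,-1],[0,0,0,0,-1]]}}

```text
time: 18.88
tool_pos: [594.5, -245.5, 155.8]
tcp_rot: [[-0.999, -0.052, 0.0], [-0.052, 0.999, -0.0], [-0.0, -0.0, -1.0]]
wrist_force: [-0.3, 0.2, -1.8]
opening: 22.1
gripper_force: 62.0
```

{"name": "servo_tool", "arguments": {"motion": [[0,0,0.002,0,-1],[0,0,0.002,0,-1],[0,0,0.002,0,-1],[0,0,0,0,-1],[0,0,0,0,-1]]}}

```text
time: 19.5
tool_pos: [594.5, -245.4, 149.7]
tcp_rot: [[-0.999, -0.052, -0.0], [-0.052, 0.999, 0.0], [0.0, 0.0, -1.0]]
wrist_force: [-0.1, 0.7, -2.0]
opening: 22.0
gripper_force: 62.0
```

Inserted about 8 mm with no force. Continuing.

{"name": "servo_tool", "arguments": {"motion": [[0,0,0.003,0,-1],[0,0,0.003,0,-1],[0,0,0.003,0,-1],[0,0,0.002,0,-1],[0,0,0.001,0,-1],[0,0,0.001,0,-1],[0,0,0,0,-1],[0,0,0,0,-1]]}}

```text
time: 20.5
tool_pos: [594.5, -245.5, 136.8]
tcp_rot: [[-0.999, -0.052, 0.0], [-0.052, 0.999, -0.0], [-0.0, -0.0, -1.0]]
wrist_force: [0.7, 0.3, -1.6]
opening: 22.0
gripper_force: 62.0
```

{"name": "servo_tool", "arguments": {"motion": [[0,0,0.001,0,-1],[0,0,0.0005,0,-1],[0,0,0,0,-1],[0,0,0,0,-1]]}}

```text
time: 21.0
tool_pos: [594.8, -245.6, 135.8]
tcp_rot: [[-0.999, -0.052, 0.001], [-0.052, 0.999, -0.0], [-0.001, -0.001, -1.0]]
wrist_force: [-1.2, 0.3, 4.3]
opening: 22.2
gripper_force: 62.5
```

Seated on the block's floor (+6 N). Releasing and retreating.

{"name": "servo_tool", "arguments": {"motion": [[0,0,0,0,-0.4],[0,0,0,0,0],[0,0,0,0,0.5],[0,0,0,0,1],[0,0,0,0,1],[0,0,0,0,1],[0,0,0,0,1],[0,0,-0.02,0,1],[0,0,-0.04,0,1],[0,0,-0.04,0,1],[0,0,-0.04,0,1],[0,0,-0.02,0,1],[0,0,0,0,1],[0,0,0,0,1],[0,0,0,0,1],[0,0,0,0,1]]}}

```text
time: 23.0
tool_pos: [594.0, -245.2, 293.6]
tcp_rot: [[-0.999, -0.052, -0.002], [-0.052, 0.999, 0.001], [0.002, 0.001, -1.0]]
wrist_force: [-0.5, 0.4, -0.1]
opening: 85.1
gripper_force: 0.0
```

Run:
```python
from h import *
s=get_state();print(s["time"],s["tool_pos"],s["opening"],s["wrist_force"])
J=read_camera("scene")["image"];w=read_camera("wrist");I=w["image"];q=proj(w,(594.4,-245.4,100)).astype(int)
a=cv2.resize(J[150:270,110:220],(400,436),interpolation=cv2.INTER_CUBIC);b=cv2.resize(I[q[1]-60:q[1]+60,q[0]-55:q[0]+55],(400,436),interpolation=cv2.INTER_CUBIC)
cv2.imwrite("pics/s6.png",np.hstack([a,b])[...,::-1])
```

```text
23.0 [ 593.98787465 -245.21709807  293.63600989] 85.1110069292292 [-0.53086886  0.4145108  -0.14445925]
```

View pics/s6.png

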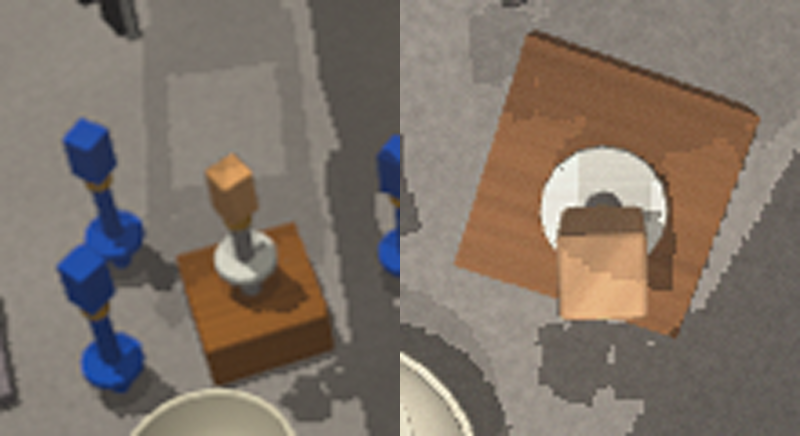

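The gauge stands fully in its block with the collar raised, and nothing around it has been disturbed. Handing in.

```bash
python3 -c "
from cell import *
print(job_done())"
```

```text
the job is handed in; nothing more can be done
None
```

I measured the candle socket on the bat with the gauge; it is about 50 mm deep by the arm's position, and the gauge is back seated in its block with the collar at the reading; handed in at about 23 s.

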